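Ram smoking briquettes down a feed tube

TASK

Load the counter-top smoke generator: first drop the loose pressed-wood briquette into its clear feed tube, on top of the briquette that is stuck part way down, then lift the tamper off its rest, stand it upright on its foot on the bare counter and let go of it. Take the tamper again from above by its head and ram both briquettes down the tube with it until they are firmly home on the tube's floor. Finally draw it out, stand it on its foot on the bare counter and leave it there, without disturbing the other things on the counter.

Things in the scene. Friction and masses are not known exactly. Their poses are not given: they have to be found in the camera images.
- briquette_center (a point): Centre of the loose briquette: a brown pressed-wood cylinder, 34 mm in diameter, 40 mm high, 40 g, standing on end (axis upright, centre 20 mm above the counter) on the left part of the counter (+y).
- smoker: Smoke generator, fixed. Origin on the counter, on the axis of its upright clear feed tube. The steel housing (85 mm high, 220 mm wide in y) stands behind the tube, from 45 to 165 mm along +x. Tube: bore 40, outside 48 mm, mouth 165 mm above the counter, flared in its top 12 mm (outside 62, bore about 54 mm at the rim), inner floor 20 mm up.
- tube_mouth (a point): Centre of the feed tube's mouth, on the tube axis at the rim, 165 mm above the counter. The counter in front of the tube (robot side) is bare: a point 110 to 150 mm from the tube, straight towards the robot, has at least 75 mm free all round.
- stuck_briquette (a joint): How far the stuck briquette in the tube has been pushed down, m: 0 is the highest, 0.045 is home on the tube's floor. It starts between 0 and 0.018. It grips the tube: it takes about 7 N to push, a little more when pushed fast, and stays where it is left.
- stuck_top (a point): Centre of the stuck briquette's top face, on the tube axis (37 mm in diameter, 40 mm high, brown wood). It is 105 mm above the counter when the joint reads 0 and 60 mm when home; with the loose briquette on top, the pile is then 100 mm above the counter, 65 mm below the mouth.
- tamper: Loose tamper, 150 mm long, 140 g: round steel foot (34 mm diameter, 14 mm long), wooden shaft (16 mm diameter, 112 mm), round wooden head (30 mm diameter, 24 mm). Origin at the centre of the foot's flat end face; x runs along the shaft from foot to head (up when standing). It starts level in the rest, axis 45 mm up, head to the right (-y), turned up to 55 degrees towards the robot. It stands freely on its foot.
- rest: Low dark wooden rest for the tamper, fixed, on the right part of the counter (-y): a base 150 by 50 mm, 8 mm high, with two notched uprights 10 mm thick, 44 mm wide and up to 38 mm high, 68 mm to -x (under the foot) and 63 mm to +x (under the head); between them the shaft is free all round. Origin on the counter under the middle; x along the tamper, towards its head.
- ramekin: Bystander: white ceramic bowl, 68 mm across, 38 mm high; origin under its centre. Leave alone.
- mustard: Bystander: small jar with a brass lid, 54 mm across, 66 mm high; origin under its centre. Leave alone.
- honey: Bystander: jar with a steel lid, 68 mm across, 85 mm high; origin under its centre. Leave alone.
- goat_cheese: Bystander: small white round cheese, 76 mm across, 32 mm high; origin under its centre. Leave alone.
- briquette: The loose briquette itself (origin at the centre of its lower face as it starts; same briquette as briquette_center).
Not all that is in view belongs to the job. What is meant by the tamper is not blue, orange or turquoise, and is the larger of those in its own colour.

How it is judged:
By the outcome, as a careful person would: the job done as asked, in the order asked, and still so for the second after the job is handed in, with the robot touching nothing.
It also fails if it takes over 72 s, if anything falls off the work surface, if the arm or the gripper's body presses on something with over 40 N, if the wrist force passes 120 N, or if a joint passes its speed limit or range.

ROBOT

A 7-joint arm with a two-finger parallel gripper is mounted at the origin on the work surface. World frame = base frame: x ahead of the robot, y to its left, z up, the work surface at z = 0. Lengths are in m, angles in degrees, forces in N, time in s.
With the tool pointing down it reaches from about 0.425 to 0.875 m from the base axis. Payload 4.7 kg.
Tool frame: the origin (TCP) lies midway between the tips of the shut fingers; the grasp point (between the pads) lies env.grip_point_offset behind it (env.grip_point_offset is the distance from the TCP to the grasp point, in m); z points along the fingers, y is the line along which they close (so a half turn about z gives the same grasp; the last joint's range is limited). The gripper opens to 87 mm and grips with 3 to 60 N. Pads are 19 mm wide; open, the fingers measure 117 mm over their backs; the gripper's body (75 mm by 190 mm) begins 51 mm behind the grasp point.
Start: joints at [-72.989, 18.392, -4.016, 83.108, 1.295, 78.541, -3.26], TCP at [0.181, 0.624, 0.223] pointing down, gripper open.
Joint ranges: [-163.93, 163.93], [-17.29, 119.83], [-79.2, 71.16], [3.27, 140.29], [-89.18, 269.18], [5.43, 117.66], [-154.24, 154.24]. Speed limits (degrees/s): [147.25, 147.25, 180, 180, 180, 180, 180].

INTERFACE

Orientations are given as [roll, pitch, yaw] about the fixed x, y, z axes, in that order (R = Rz(yaw) Ry(pitch) Rx(roll)).
In Python, from cell import env gives the robot as it stands.
- The arm moves only by the shell command python3 -m creep 'ROWS' [FORCE]. ROWS is a JSON object of lists of equal length, an entry for each row: "translation": the shift along the tool's x, y, z in units of 0.08 m (1.0 is 0.08 m), a list of three; "turn": the turn, a rotation vector about the tool's x, y, z in units of 180 degrees (1.0 is 180 degrees), a list of three; "grip": the opening, from 0 (shut) to 1 (fully open). In form: {"translation": [[x, y, z], ...], "turn": [[ax, ay, az], ...], "grip": [grip, ...]}. A call has 1 to 5 rows; each row shifts and turns the commanded pose from where the row before left it, along the tool's axes as they then stand; what a row does not reach is not made up. A row lasts 1/8 s, in which the tool goes at most 62.5 mm and 10.7 degrees, less where a joint would pass 70% of its speed; a pose out of reach is approached as far as the arm can. A call with a number of a shift or a turn outside -1 to 1 is refused whole. A call with a gripper value outside its range is refused whole. The fingers move at their own pace and stop on an object; FORCE is the grip in N (left out, the last holds). Time passes only in rows, so rows that do not move let the fingers close. It gives the time, the measured TCP pose, the force, the opening and the grip force at its end, in the units of the state.
- env.get_obs(): the state, without advancing time (a new reading comes with each control period).
- env.read_camera(name): name is "scene" or "top"; returns a dict with "frame" (420x560x3 uint8, red, green, blue), "z_map" (420x560 float32, m along the optical axis (not along the pixel's ray), 0 where there is no reading), "K" (3x3 intrinsics, pixels), "D" ([k1, k2, p1, p2, k3] as OpenCV has them; the pictures are not rectified), "rvec" (rotation vector, rad) and "tvec" (3), from world to camera coordinates, as OpenCV has them. Camera axes: x right, y down, z forward; pixel columns grow to the right and rows downward; lengths in m; the calibration is good to about 2 mm. A picture is of the moment at which its call begins.
- env.sign_off(): hands the job in; it is judged then, once.
The state is a dict: "time_s": time; "qpos": joint angles; "joint_velocities": joint speeds; "effort": joint torques, N m; "tool_pos": TCP position; "tool_rot": TCP orientation; "force": force on the tool from outside, world axes, zero at the start; "wrist_torque": the same for the moment, N m; "grip_width": finger opening in m; "grasp_force": force on a finger pad.
Only numpy, scipy, OpenCV 4.12 (cv2) and the standard library are available. Lean on these libraries where they do the work, as an engineer would, in place of code of your own. Each camera call takes 0.05 s, during which the arm holds its last target. There are 200 camera calls.

## Working session

There is one attempt and no reset: what is moved stays moved. The work goes in short steps, Python scripts to look and compute and a shell command to move; the robot and the scene stay as the last step left them, time stands still between calls to the robot, and variables do not carry over. Pictures are saved under pics/ and viewed, at most 10 in all, crops included, and the job is handed in when it is done.

```bash
ls; mkdir -p pics; python3 - <<'E'
from cell import env
import cv2,pickle,numpy as np
print(env.grip_point_offset); o=env.get_obs(); print(o)
for n in("scene","top"):
    c=env.read_camera(n); pickle.dump(c,open(f"pics/{n}0.pkl","wb")); cv2.imwrite(f"pics/{n}0.png",c["frame"][:,:,::-1]); print(n,(-cv2.Rodrigues(c["rvec"])[0].T@np.ravel(c["tvec"])).round(3),c["K"][0,0],c["D"])
E
```

```text
pics
0.0187
{'time_s': 0.0, 'qpos': array([-72.98940281,  18.43854422,  -4.01588141,  83.17699674,
         1.29564776,  78.54039675,  -3.25830059]), 'joint_velocities': array([-0.02275006, -0.01411397,  0.005516  ,  0.02358047, -0.03825053,
        0.01445384, -0.00384282]), 'effort': array([-4.07760558e-05, -4.91279840e+01, -4.03664242e-01, -3.12541115e+01,
       -6.38305605e-02,  4.35285643e-02,  2.05840374e-04]), 'tool_pos': array([0.18126489, 0.62362148, 0.22144906]), 'tool_rot': array([-1.79889346e+02,  6.37761053e-03,  1.63801366e+02]), 'force': array([-0.85877037, -0.1035787 , -0.84921484]), 'wrist_torque': array([0.02908551, 0.00747807, 0.01046291]), 'grasp_force': 0.0, 'grip_width': 0.08727319998481346}
scene [ 1.348 -0.624  0.958] 520.1272720212443 [0.06631745 0.         0.         0.         0.        ]
top [ 0.263 -0.048  1.373] 522.8837506183967 [-0.11468441  0.          0.          0.          0.        ]
```

View pics/scene0.png

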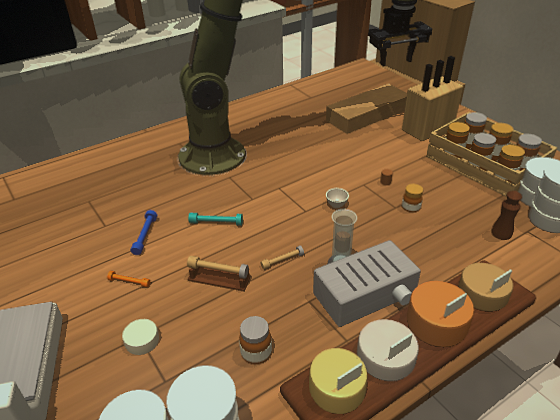

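View pics/top0.png

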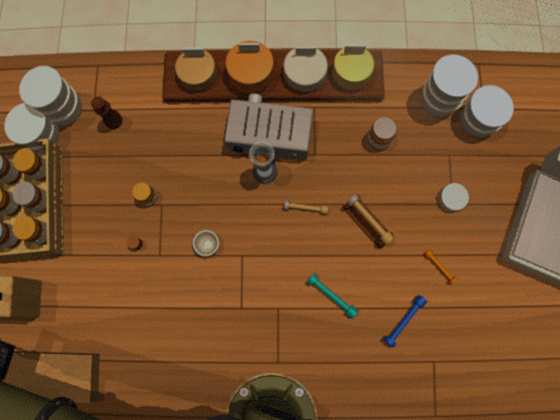

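The top view shows five tamper-like things. They are the wooden one on the rest (370,220), a small wooden one (305,208), turquoise (332,296), blue (405,322) and orange (440,267). The large wooden one on the dark rest fits: it isn't an excluded colour and it's the bigger of the two wooden ones. The loose briquette is at (134,243), and the tube mouth is at (262,155).

```bash
cat > h.py <<'E'
import cv2,pickle,numpy as np
def ray(c,uv):
    R=cv2.Rodrigues(np.float64(c["rvec"]))[0]; t=np.ravel(c["tvec"])
    p=cv2.undistortPoints(np.float64(uv).reshape(-1,1,2),c["K"],c["D"]).reshape(-1,2)
    d=np.c_[p,np.ones(len(p))]
    return R,t,d
def plane(c,uv,z):
    R,t,d=ray(c,uv); o=-R.T@t; w=d@R
    return o+w*((z-o[2])/w[:,2])[:,None]
def cloud(c):
    h,w=c["z_map"].shape; v,u=np.mgrid[:h,:w]
    R,t,d=ray(c,np.c_[u.ravel(),v.ravel()]); 
    X=((d*c["z_map"].reshape(-1,1))-t)@R
    X[c["z_map"].ravel()==0]=np.nan
    return X.reshape(h,w,3)
def load(n): return pickle.load(open(f"pics/{n}.pkl","rb"))
E
python3 - <<'E'
from h import *
for n,rois in (("top0",{"briq":(118,228,150,258),"mouth":(245,138,280,172),"tamper":(338,188,402,252),"mouthall":(240,130,285,190)}),("scene0",{"briq":(375,165,398,188),"mouth":(325,203,362,240),"tamper":(180,250,255,292)})):
    c=load(n);X=cloud(c);hsv=cv2.cvtColor(c["frame"],cv2.COLOR_RGB2HSV)
    for k,(a,b,e,f) in rois.items():
        P=X[b:f,a:e].reshape(-1,3);z=P[:,2]
        lo,hi={"briq":(.03,.05),"mouth":(.155,.175),"tamper":(.044,.07),"mouthall":(.07,.15)}[k]
        m=(z>lo)&(z<hi); Q=P[m]
        print(n,k,m.sum(),"zmed",np.median(Q[:,2]).round(4) if m.any() else 0, "bbox",Q.min(0).round(4),Q.max(0).round(4),"mid",((Q.min(0)+Q.max(0))/2).round(4),"mean",Q.mean(0).round(4))
        if k=="briq":
            v,u=np.where(m.reshape(f-b,e-a)); (x,y),r=cv2.minEnclosingCircle(np.c_[u+a,v+b].astype(np.float32)); print("  circ",x,y,r,plane(c,[(x,y)],.04).round(4))
        if k=="mouth":
            v,u=np.where(m.reshape(f-b,e-a)); el=cv2.fitEllipse(cv2.convexHull(np.c_[u+a,v+b].astype(np.int32))); print("  ell",el,plane(c,[el[0]],.165).round(4))
        if k=="tamper":
            mm=Q[:,:2].mean(0); U,S,V=np.linalg.svd(Q[:,:2]-mm,full_matrices=False); d=V[0]*np.sign(-V[0][1])
            s=(Q[:,:2]-mm)@d; w=(Q[:,:2]-mm)@[-d[1],d[0]]
            print("  dir",d,np.degrees(np.arctan2(d[1],d[0])),"ends",s.min(),s.max(),"mid",mm+d*(s.min()+s.max())/2)
            for i in np.linspace(s.min(),s.max(),11)[:-1]:
                q=(s>=i)&(s<i+.015); print("   ",round(i,3),q.sum(),(w[q].min().round(4),w[q].max().round(4),Q[q,2].max().round(4)) if q.any() else "")
    print(c["D"],c["z_map"].dtype)
t=load("top0")["frame"][180:260,275:405];s=load("scene0")["frame"][205:300,175:310]
a=cv2.resize(t,None,fx=4,fy=4,interpolation=3);b=cv2.resize(s,(int(135*320/95),320),interpolation=3)
im=np.vstack([cv2.resize(a,(a.shape[1]*9//10,288)),np.zeros((4,468,3),np.uint8),cv2.resize(b,(468,300))]) 
cv2.imwrite("pics/crop1.png",im[:,:,::-1])
E
```

```text
top0 briq 140 zmed 0.0378 bbox [0.4332 0.3435 0.0304] [0.4654 0.3787 0.0447] mid [0.4493 0.3611 0.0376] mean [0.4497 0.3607 0.0376]
  circ 132.65383911132812 241.5 6.820932865142822 [[0.4498 0.3597 0.04  ]]
top0 mouth 229 zmed 0.1617 bbox [ 0.6172 -0.012   0.1551] [0.6763 0.0487 0.1718] mid [0.6468 0.0184 0.1634] mean [0.6505 0.0186 0.1613]
  ell ((261.5016174316406, 153.2923126220703), (23.89433479309082, 24.92086410522461), 88.46466064453125) [[0.6464 0.0182 0.165 ]]
top0 tamper 420 zmed 0.0517 bbox [ 0.4431 -0.3142  0.044 ] [ 0.5698 -0.1981  0.0647] mid [ 0.5065 -0.2561  0.0544] mean [ 0.5041 -0.256   0.0526]
  dir [-0.76342001 -0.64590239] -139.7666327896406 ends -0.07366236581531065 0.07310290333702467 mid [ 0.50431502 -0.25579896]
    -0.074 76 (np.float64(-0.0152), np.float64(0.0186), np.float64(0.0647))
    -0.059 34 (np.float64(-0.0074), np.float64(0.0082), np.float64(0.0545))
    -0.044 34 (np.float64(-0.0052), np.float64(0.0096), np.float64(0.0589))
    -0.03 28 (np.float64(-0.0058), np.float64(0.0085), np.float64(0.0554))
    -0.015 33 (np.float64(-0.007), np.float64(0.00
[... 1483 characters left out ...]
p.float64(0.0064), np.float64(0.0548))
    -0.045 30 (np.float64(-0.0083), np.float64(0.0038), np.float64(0.0542))
    -0.03 31 (np.float64(-0.0072), np.float64(0.0053), np.float64(0.0543))
    -0.015 30 (np.float64(-0.0092), np.float64(0.006), np.float64(0.0545))
    0.0 33 (np.float64(-0.0129), np.float64(0.0057), np.float64(0.0544))
    0.015 31 (np.float64(-0.0098), np.float64(0.0047), np.float64(0.0544))
    0.03 32 (np.float64(-0.0096), np.float64(0.0054), np.float64(0.0552))
    0.045 65 (np.float64(-0.0154), np.float64(0.0124), np.float64(0.0614))
    0.06 55 (np.float64(-0.0148), np.float64(0.0135), np.float64(0.0617))
[0.06631745 0.         0.         0.         0.        ] float32
```

View pics/crop1.png

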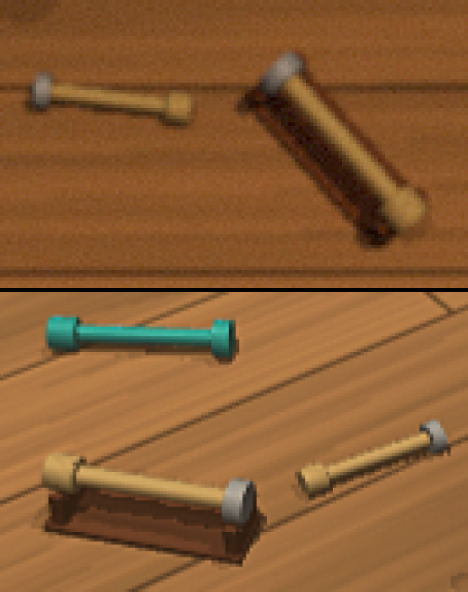

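The crop confirms the choice: the large wooden tamper with the steel foot lies on the dark rest, and the small one beside it is a decoy. The measurements agree with the given sizes:

| Thing | Measured |
|---|---|
| Briquette | (0.450, 0.360), top at about 40 mm |
| Tube mouth | (0.648, 0.018) |
| Tamper | mid (0.507, -0.257), length 148 mm, head pointing at -139.5° |

First I turn the tool to yaw 90, so tool x = +y, tool y = +x and tool z = down.

```bash
cat >> h.py <<'E'
from scipy.spatial.transform import Rotation as Ro
def to(p,rpy=None):
    "delta from measured pose to target, tool axes, creep units; turn first then shift, and shift first"
    from cell import env
    o=env.get_obs(); R=Ro.from_euler("xyz",o["tool_rot"],degrees=True); d=np.array(p)-o["tool_pos"]
    T=R if rpy is None else Ro.from_euler("xyz",rpy,degrees=True)
    print("t",round(o["time_s"],2),"pos",o["tool_pos"].round(4),"rot",o["tool_rot"].round(1),"q",o["qpos"].round(0),"F",o["force"].round(1),"w",round(o["grip_width"],4),"gf",round(float(o["grasp_force"]),1))
    print(" shift(before turn)",(R.inv().apply(d)/.08).round(3)," shift(after)",(T.inv().apply(d)/.08).round(3)," turn",((R.inv()*T).as_rotvec()/np.pi).round(4))
E
python3 -m creep '{"translation":[[0,0,0],[0,0,0],[0,0,0],[0,0,0],[0,0,0]],"turn":[[0,0,0.058],[0,0,0.058],[0,0,0.058],[0,0,0.058],[0,0,0.058]],"grip":[1,1,1,1,1]}' 50
python3 -m creep '{"translation":[[0,0,0],[0,0,0],[0,0,0]],"turn":[[0,0,0.058],[0,0,0.058],[0,0,0]],"grip":[1,1,1]}'
python3 -c "
from h import *
to([.450,.360,.09],[180,0,90])"
```

```text
time_s: 0.72
tool_pos: [0.1813, 0.6239, 0.2219]
tool_rot: [-180.0, 0.1, 111.3]
force: [-1.0, -0.8, -0.6]
grip_width: 0.0869
grasp_force: 0.0
time_s: 1.1
tool_pos: [0.1813, 0.6239, 0.222]
tool_rot: [180.0, 0.1, 90.8]
force: [-0.0, -0.4, 0.4]
grip_width: 0.087
grasp_force: 0.0
t 1.1 pos [0.1813 0.6239 0.222 ] rot [1.80e+02 1.00e-01 9.08e+01] q [-80.  18.   5.  83.  -2.  78. -74.] F [-0.  -0.4  0.4] w 0.087 gf 0.0
 shift(before turn) [-3.346  3.31   1.654]  shift(after) [-3.299  3.359  1.65 ]  turn [0.     0.0003 0.0046]
```

```bash
python3 -m creep '{"translation":[[-0.47,0.48,0],[-0.47,0.48,0],[-0.47,0.48,0],[-0.47,0.48,0],[-0.47,0.48,0]],"turn":[[0,0,0.0046],[0,0,0],[0,0,0],[0,0,0],[0,0,0]],"grip":[1,1,1,1,1]}'
python3 -m creep '{"translation":[[-0.47,0.48,0],[-0.47,0.48,0],[0,0,0.6],[0,0,0.6],[0,0,0]],"turn":[[0,0,0],[0,0,0],[0,0,0],[0,0,0],[0,0,0]],"grip":[1,1,1,1,1]}'
python3 -c "
from h import *
to([.450,.360,.016],[180,0,90])"
```

```text
time_s: 1.72
tool_pos: [0.3746, 0.4349, 0.2225]
tool_rot: [180.0, -0.0, 90.1]
force: [0.5, 0.6, -0.4]
grip_width: 0.087
grasp_force: 0.0
time_s: 2.35
tool_pos: [0.4477, 0.3588, 0.1228]
tool_rot: [-179.6, 0.3, 90.0]
force: [0.3, 0.8, 0.5]
grip_width: 0.0874
grasp_force: 0.0
t 2.35 pos [0.4477 0.3588 0.1228] rot [-179.6    0.3   90. ] q [-57.  14.  18. 102.  -5.  66. -38.] F [0.3 0.8 0.5] w 0.0874 gf 0.0
 shift(before turn) [0.023 0.037 1.334]  shift(after) [0.015 0.029 1.335]  turn [-0.0019  0.0019  0.0002]
```

```bash
python3 -m creep '{"translation":[[0.01,0.02,0.5],[0,0,0.5],[0,0,0.29],[0,0,0],[0,0,0]],"turn":[[0,0,0],[0,0,0],[0,0,0],[0,0,0],[0,0,0]],"grip":[1,1,1,1,0]}' 30
python3 -m creep '{"translation":[[0,0,0],[0,0,0],[0,0,0],[0,0,0],[0,0,0]],"turn":[[0,0,0],[0,0,0],[0,0,0],[0,0,0],[0,0,0]],"grip":[0,0,0,0,0]}'
python3 -c "
from h import *
to([.648,.018,.26],[180,0,90])"
```

```text
time_s: 2.98
tool_pos: [0.4532, 0.3632, 0.0258]
tool_rot: [179.9, -0.1, 90.0]
force: [0.2, 0.2, -0.8]
grip_width: 0.0829
grasp_force: 0.0
time_s: 3.6
tool_pos: [0.4517, 0.3618, 0.0233]
tool_rot: [-180.0, 0.0, 89.9]
force: [-0.2, 0.7, 0.7]
grip_width: 0.0348
grasp_force: 0.1
t 3.6 pos [0.4517 0.3618 0.0233] rot [-180.     0.    89.9] q [-56.  20.  17. 106.  -7.  55. -36.] F [-0.2  0.7  0.7] w 0.0348 gf 0.1
 shift(before turn) [-4.293  2.461 -2.958]  shift(after) [-4.297  2.453 -2.958]  turn [-0.0001  0.     -0.0006]
```

```bash
python3 -m creep '{"translation":[[0,0,0],[0,0,0]],"turn":[[0,0,0],[0,0,0]],"grip":[0,0]}'
python3 -m creep '{"translation":[[0,0,-0.2],[0,0,-0.6],[0,0,-0.7],[0,0,-0.7],[0,0,-0.75]],"turn":[[0,0,0],[0,0,0],[0,0,0],[0,0,0],[0,0,0]],"grip":[0,0,0,0,0]}'
python3 -c "
from h import *
to([.648,.018,.26],[180,0,90])"
```

```text
time_s: 3.85
tool_pos: [0.4518, 0.3618, 0.0234]
tool_rot: [-180.0, 0.0, 89.9]
force: [-0.3, 0.7, 1.0]
grip_width: 0.033
grasp_force: 30.0
time_s: 4.47
tool_pos: [0.4517, 0.3614, 0.2623]
tool_rot: [180.0, -0.1, 89.9]
force: [1.7, 0.5, -0.6]
grip_width: 0.033
grasp_force: 30.0
t 4.47 pos [0.4517 0.3614 0.2623] rot [ 1.80e+02 -1.00e-01  8.99e+01] q [-58.   9.  19.  91.  -3.  81. -39.] F [ 1.7  0.5 -0.6] w 0.033 gf 30.0
 shift(before turn) [-4.287  2.464  0.028]  shift(after) [-4.293  2.454  0.029]  turn [ 0.0003 -0.0003 -0.0007]
```

```bash
python3 -m creep '{"translation":[[-0.536,0.307,0],[-0.536,0.307,0],[-0.536,0.307,0],[-0.536,0.307,0],[-0.536,0.307,0]],"turn":[[0,0,0],[0,0,0],[0,0,0],[0,0,0],[0,0,0]],"grip":[0,0,0,0,0]}'
python3 -m creep '{"translation":[[-0.536,0.307,0],[-0.536,0.307,0],[-0.536,0.307,0],[0,0,0],[0,0,0]],"turn":[[0,0,0],[0,0,0],[0,0,0],[0,0,0],[0,0,0]],"grip":[0,0,0,0,0]}'
python3 - <<'E'
from h import *
from cell import env
to([.648,.018,.19],[180,0,90])
c=env.read_camera("scene"); t=env.read_camera("top")
a=c["frame"][130:270,270:430]
cv2.imwrite("pics/p3.png",cv2.resize(a,None,fx=4,fy=4,interpolation=3)[:,:,::-1])
pickle.dump(c,open("pics/s3.pkl","wb"))
E
```

```text
time_s: 5.1
tool_pos: [0.5749, 0.1456, 0.2608]
tool_rot: [179.9, -0.1, 89.9]
force: [1.1, -0.3, -0.1]
grip_width: 0.0332
grasp_force: 30.0
time_s: 5.72
tool_pos: [0.6475, 0.019, 0.26]
tool_rot: [180.0, -0.1, 89.9]
force: [-0.0, 0.8, -0.8]
grip_width: 0.033
grasp_force: 30.0
t 5.72 pos [0.6475 0.019  0.26  ] rot [ 1.80e+02 -1.00e-01  8.99e+01] q [-30.  19.  34.  81. -11.  83.   4.] F [-0.   0.8 -0.8] w 0.033 gf 30.0
 shift(before turn) [-0.014  0.006  0.875]  shift(after) [-0.013  0.006  0.875]  turn [ 0.0001 -0.0004 -0.0006]
```

View pics/p3.png

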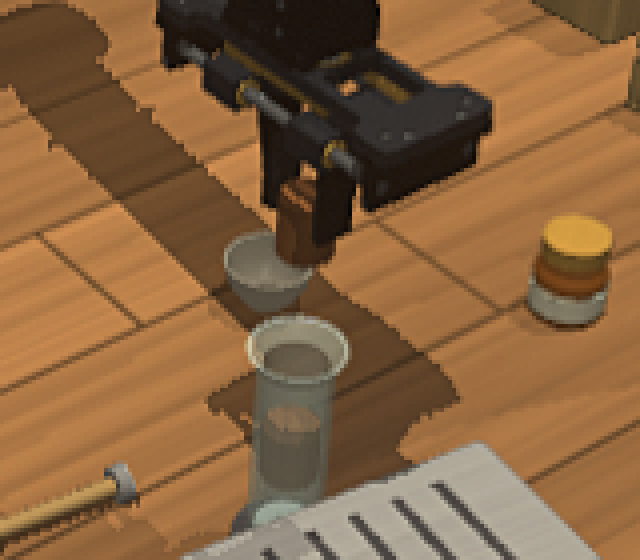

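The picture shows the briquette upright in the fingers, its lower face around scene pixel (346,193). The open tube mouth is at (344,217), with the stuck briquette visible inside at (343,240). Next I compare the briquette with the mouth in this same camera.

```bash
python3 - <<'E'
from h import *
c=load("s3");X=cloud(c)
f=c["frame"].astype(int);hsv=cv2.cvtColor(c["frame"],cv2.COLOR_RGB2HSV)
z=X[...,2];v,u=np.mgrid[:420,:560]
box=(u>335)&(u<360)&(v>165)&(v<205)&(z>.22)&(z<.29)
m=box&(f[...,0]-f[...,2]>25)
P=X[m];print(m.sum(),"z",P[:,2].min(),P[:,2].max())
lo=m&(z<.262)&(z>.236)
Q=X[lo][:,:2];print(lo.sum(),Q.min(0),Q.max(0))
from scipy.optimize import least_squares as ls
r=ls(lambda p:np.hypot(*(Q-p).T)-.017,Q.mean(0)+[-.01,.01],loss="soft_l1",f_scale=.001);print("axis",r.x,np.std(r.fun))
for a,b in((.238,.246),(.254,.264)):
    Q=X[m&(z>a)&(z<b)][:,:2];r=ls(lambda p:np.hypot(*(Q-p).T)-.017,Q.mean(0)+[-.01,.01],loss="soft_l1",f_scale=.001);print(a,len(Q),r.x)
# mouth rim in same view
mm=(u>325)&(u<362)&(v>203)&(v<240)&(z>.155)&(z<.172);vv,uu=np.where(mm)
el=cv2.fitEllipse(cv2.convexHull(np.c_[uu,vv].astype(np.int32)));print(el,plane(c,[el[0]],.163))
Q=X[mm][:,:2];r=ls(lambda p:np.hypot(*(Q-p).T)-.029,Q.mean(0),loss="soft_l1",f_scale=.001);print("rim",r.x)
E
```

```text
235 z 0.23442824877966803 0.2857606834118638
120 [0.62726022 0.00264997] [0.67389339 0.03220968]
axis [0.64802884 0.02067696] 0.0022186797042026227
0.238 43 [0.64792364 0.02056567]
0.254 41 [0.64844424 0.02053748]
((344.0023193359375, 217.7949676513672), (17.904075622558594, 25.342073440551758), 96.16078186035156) [[0.65049435 0.01912113 0.163     ]]
rim [0.65060597 0.01863896]
```

```bash
python3 -m creep '{"translation":[[-0.022,0.025,0.3],[0,0,0.35],[0,0,0.25],[0,0,0.15],[0,0,0]],"turn":[[0,0,0],[0,0,0],[0,0,0],[0,0,0],[0,0,0]],"grip":[0,0,0,0,0]}'
python3 -m creep '{"translation":[[0,0,0],[0,0,0]],"turn":[[0,0,0],[0,0,0]],"grip":[0,0]}'
```

```text
time_s: 6.45
tool_pos: [0.6492, 0.0172, 0.1748]
tool_rot: [-179.9, -0.0, 89.9]
force: [-0.5, 0.3, -0.9]
grip_width: 0.0329
grasp_force: 30.0
time_s: 6.7
tool_pos: [0.6501, 0.0168, 0.1764]
tool_rot: [179.9, -0.0, 89.9]
force: [-1.8, -0.0, -0.3]
grip_width: 0.0332
grasp_force: 30.0
```

```bash
python3 -m creep '{"translation":[[0,0,0.07],[0,0,0],[0,0,0],[0,0,0],[0,0,0]],"turn":[[0,0,0],[0,0,0],[0,0,0],[0,0,0],[0,0,0]],"grip":[0,0,0,0.7,0.7]}'
python3 -m creep '{"translation":[[0,0,0],[0,0,0],[0,0,-0.4],[0,0,-0.6],[0,0,0]],"turn":[[0,0,0],[0,0,0],[0,0,0],[0,0,0],[0,0,0]],"grip":[0.7,0.7,1,1,1]}'
python3 - <<'E'
from h import *
from cell import env
c=env.read_camera("scene"); to([.507,-.257,.2],[180,0,40.5])
a=c["frame"][170:280,270:430]
cv2.imwrite("pics/p4.png",cv2.resize(a,None,fx=4,fy=4,interpolation=3)[:,:,::-1])
E
```

```text
time_s: 7.32
tool_pos: [0.6501, 0.0155, 0.1697]
tool_rot: [179.9, 0.1, 89.8]
force: [-0.6, 0.2, 0.8]
grip_width: 0.046
grasp_force: 0.0
time_s: 7.95
tool_pos: [0.6521, 0.016, 0.2544]
tool_rot: [179.5, -0.0, 89.9]
force: [0.7, -0.7, 0.5]
grip_width: 0.0819
grasp_force: 0.0
t 8.0 pos [0.6508 0.0162 0.2518] rot [179.8  -0.   89.9] q [-30.  19.  34.  82. -11.  82.   4.] F [ 0.8  0.8 -0.4] w 0.0844 gf 0.0
 shift(before turn) [-3.42  -1.793  0.639]  shift(after) [-3.585  1.43   0.648]  turn [ 0.0012 -0.0007  0.2743]
```

View pics/p4.png

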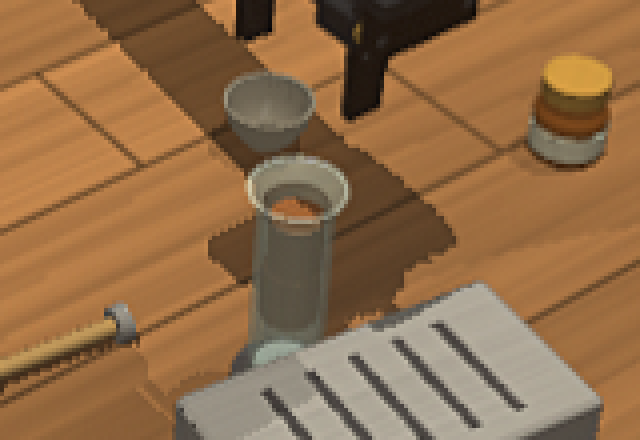

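The picture shows the loose briquette inside the tube on top of the stuck one, its top at crop (297,208), with its top just below the flare. Now I go over to the tamper. The plan is to grasp it with the tool tilted 35°, so that standing it up needs only 55° the other way.

```bash
python3 -m creep '{"translation":[[-0.54,-0.316,0],[-0.54,-0.316,0],[-0.54,-0.316,0],[-0.54,-0.316,0],[-0.54,-0.316,0]],"turn":[[0,0,0],[0,0,0],[0,0,0],[0,0,0],[0,0,0]],"grip":[1,1,1,1,1]}'
python3 -m creep '{"translation":[[-0.54,-0.316,0],[-0.54,-0.316,0],[0,0,0],[0,0,0],[0,0,0]],"turn":[[0,0,0],[0,0,0],[0,0,0.0549],[0,0,0.0549],[0,0,0.0549]],"grip":[1,1,1,1,1]}'
python3 -m creep '{"translation":[[0,0,0],[0,0,0],[0,0,0],[0,0,0],[0,0,0]],"turn":[[0,0,0.0549],[0,0,0.0549],[0,0.0486,0],[0,0.0486,0],[0,0.0486,0]],"grip":[1,1,1,1,1]}'
python3 -m creep '{"translation":[[0,0,0],[0,0,0]],"turn":[[0,0.0486,0],[0,0,0]],"grip":[1,1]}'
python3 - <<'E'
from h import *
R=Ro.from_euler("z",40.5,degrees=True)*Ro.from_euler("x",180,degrees=True)*Ro.from_euler("y",35,degrees=True)
e=R.as_euler("xyz",degrees=True);print(e,R.as_matrix()[:,2])
to([.474,-.286,.136],e);to([.5309,-.2372,.0297],e)
E
```

```text
time_s: 8.62
tool_pos: [0.5212, -0.2001, 0.2484]
tool_rot: [-179.9, -0.0, 89.9]
force: [0.2, -1.1, 1.2]
grip_width: 0.0868
grasp_force: 0.0
time_s: 9.25
tool_pos: [0.4713, -0.2851, 0.2483]
tool_rot: [-179.9, 0.0, 59.9]
force: [-0.3, 0.8, -0.1]
grip_width: 0.0867
grasp_force: 0.0
time_s: 9.88
tool_pos: [0.4718, -0.2851, 0.2492]
tool_rot: [180.0, -26.5, 40.5]
force: [-0.1, 0.0, -0.8]
grip_width: 0.087
grasp_force: 0.0
time_s: 10.12
tool_pos: [0.469, -0.2873, 0.247]
tool_rot: [-179.7, -34.8, 39.9]
force: [-0.5, 0.6, -0.6]
grip_width: 0.0867
grasp_force: 0.0
[180.  -35.   40.5] [ 0.43615094  0.3725081  -0.81915204]
t 10.12 pos [ 0.469  -0.2873  0.247 ] rot [-179.7  -34.8   39.9] q [ -2.   6.  56. 106. -40.  78.  16.] F [-0.5  0.6 -0.6] w 0.0867 gf 0.0
 shift(before turn) [-0.745  0.034  1.172]  shift(after) [-0.749  0.028  1.17 ]  turn [ 0.0001  0.001  -0.0029]
t 10.12 pos [ 0.469  -0.2873  0.247 ] rot [-179.7  -34.8   39.9] q [ -2.   6.  56. 106. -40.  78.  16.] F [-0.5  0.6 -0.6] w 0.0867 gf 0.0
 shift(before turn) [-0.735  0.031  2.798]  shift(after) [-0.743  0.026  2.796]  turn [ 0.0001  0.001  -0.0029]
```

```bash
python3 -m creep '{"translation":[[-0.37,0.015,0.3],[-0.37,0.012,0.3],[0,0,0.5],[0,0,0.5],[0,0,0]],"turn":[[0,0,-0.0029],[0,0,0],[0,0,0],[0,0,0],[0,0,0]],"grip":[1,1,1,1,1]}'
python3 - <<'E'
from h import *
from cell import env
to([.5309,-.2372,.0297],[180,-35,40.5])
c=env.read_camera("scene");t=env.read_camera("top")
a=cv2.resize(c["frame"][200:310,160:300],(560,440),interpolation=3)
cv2.imwrite("pics/p5.png",a[:,:,::-1])
E
```

```text
time_s: 10.75
tool_pos: [0.4931, -0.2663, 0.108]
tool_rot: [-179.9, -34.8, 41.3]
force: [0.8, -0.2, -0.1]
grip_width: 0.0871
grasp_force: 0.0
t 10.75 pos [ 0.4931 -0.2663  0.108 ] rot [-179.9  -34.8   41.3] q [  2.  18.  52. 113. -54.  70.  31.] F [ 0.8 -0.2 -0.1] w 0.0871 gf 0.0
 shift(before turn) [-0.071  0.04   1.143]  shift(after) [-0.074  0.03   1.143]  turn [-0.003   0.0011  0.0035]
```

View pics/p5.png

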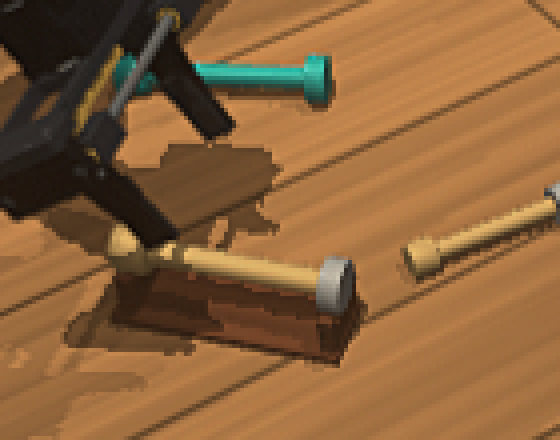

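The fingers straddle the tamper, at crop (215,130) and (160,240), and are heading for the middle of the shaft. I continue in and close.

```bash
python3 -m creep '{"translation":[[-0.07,0.035,0.4],[0,0,0.4],[0,0,0.25],[0,0,0.09],[0,0,0]],"turn":[[0,0,0.0035],[0,0,0],[0,0,0],[0,0,0],[0,0,0]],"grip":[1,1,1,1,1]}' 40
python3 -c "
from h import *
to([.5309,-.2372,.0297],[180,-35,40.5])"
python3 -m creep '{"translation":[[0,0,0],[0,0,0],[0,0,0],[0,0,0],[0,0,0]],"turn":[[0,0,0],[0,0,0],[0,0,0],[0,0,0],[0,0,0]],"grip":[0,0,0,0,0]}'
python3 -m creep '{"translation":[[0,0,0],[0,0,0],[0,0,0],[0,0,0],[0,0,0]],"turn":[[0,0,0],[0,0,0],[0,0,0],[0,0,0],[0,0,0]],"grip":[0,0,0,0,0]}'
```

```text
time_s: 11.48
tool_pos: [0.531, -0.2428, 0.0336]
tool_rot: [-180.0, -35.0, 40.4]
force: [-0.1, -0.0, -0.0]
grip_width: 0.0867
grasp_force: 0.0
t 11.47 pos [ 0.531  -0.2428  0.0336] rot [-180.   -35.    40.4] q [  3.  26.  47. 115. -63.  64.  36.] F [-0.1 -0.  -0. ] w 0.0867 gf 0.0
 shift(before turn) [ 0.009 -0.053  0.065]  shift(after) [ 0.009 -0.053  0.065]  turn [ 0.0003  0.     -0.0006]
time_s: 12.1
tool_pos: [0.5308, -0.2423, 0.0331]
tool_rot: [-179.9, -35.0, 40.3]
force: [0.4, 0.9, -1.0]
grip_width: 0.045
grasp_force: 0.0
time_s: 12.72
tool_pos: [0.5298, -0.2407, 0.0329]
tool_rot: [-179.7, -35.1, 40.3]
force: [-4.6, 2.4, 3.3]
grip_width: 0.0149
grasp_force: 40.0
```

```bash
python3 -m creep '{"translation":[[0.1,0,-0.143],[0.2,0,-0.287],[0.3,0,-0.43],[0.3,0,-0.43],[0.2,0,-0.287]],"turn":[[0,0,0],[0,0,0],[0,0,0],[0,0,0],[0,0,0]],"grip":[0,0,0,0,0]}'
python3 -m creep '{"translation":[[0,0,0],[0,0,0],[0,0,0],[0,0,0],[0,0,0]],"turn":[[0,0.0,0],[0,-0.05,0],[0,-0.05,0],[0,-0.05,0],[0,-0.05,0]],"grip":[0,0,0,0,0]}'
python3 -c "
from h import *
R=Ro.from_euler('z',40.5,degrees=True)*Ro.from_euler('x',180,degrees=True)
for a in (0,-55):
  e=(R*Ro.from_euler('y',a,degrees=True)).as_euler('xyz',degrees=True);print(e);to([.518,.018,.2],e)"
```

```text
time_s: 13.35
tool_pos: [0.5313, -0.2437, 0.1899]
tool_rot: [179.9, -35.1, 40.4]
force: [0.3, 0.3, -1.8]
grip_width: 0.0151
grasp_force: 40.0
time_s: 13.98
tool_pos: [0.5305, -0.2425, 0.1867]
tool_rot: [-180.0, 1.3, 40.4]
force: [-0.6, 0.0, -1.2]
grip_width: 0.0149
grasp_force: 40.0
[180.    0.   40.5]
t 13.97 pos [ 0.5305 -0.2425  0.1867] rot [-180.     1.3   40.4] q [-25.  17.  55.  97. -13.  74. -17.] F [-0.6  0.  -1.2] w 0.0149 gf 40.0
 shift(before turn) [ 1.986 -2.582 -0.208]  shift(after) [ 1.996 -2.577 -0.166]  turn [-0.0003  0.007  -0.0007]
[180.   55.   40.5]
t 13.97 pos [ 0.5305 -0.2425  0.1867] rot [-180.     1.3   40.4] q [-25.  17.  55.  97. -13.  74. -17.] F [-0.6  0.  -1.2] w 0.0149 gf 40.0
 shift(before turn) [ 1.986 -2.582 -0.208]  shift(after) [ 1.009 -2.577 -1.73 ]  turn [-0.0006 -0.2986 -0.0005]
```

```bash
python3 -m creep '{"translation":[[0.31,-0.45,-0.03],[0.31,-0.45,-0.03],[0.31,-0.45,-0.03],[0.31,-0.45,-0.03],[0.31,-0.45,-0.03]],"turn":[[0,0,0],[0,0,0],[0,0,0],[0,0,0],[0,0,0]],"grip":[0,0,0,0,0]}'
python3 -m creep '{"translation":[[0.31,-0.45,-0.03],[0,0,0],[0,0,0],[0,0,0],[0,0,0]],"turn":[[0,0,0],[0,0,-0.0555],[0,0,-0.0555],[0,0,-0.0555],[0,0,-0.0555]],"grip":[0,0,0,0,0]}'
python3 -m creep '{"translation":[[0,0,0],[0,0,0],[0,0,0],[0,0,0],[0,0,0]],"turn":[[0,0,-0.0555],[0,0,-0.0555],[0,-0.0555,0],[0,-0.0555,0],[0,-0.0555,0]],"grip":[0,0,0,0,0]}'
python3 -m creep '{"translation":[[0,0,0],[0,0,0],[0,0,0],[0,0,0]],"turn":[[0,-0.0555,0],[0,-0.0555,0],[0,-0.02,0],[0,0,0]],"grip":[0,0,0,0]}'
python3 -c "
from h import *
to([.503,.018,.12],[180,55,100])"
```

```text
time_s: 14.6
tool_pos: [0.5077, -0.0234, 0.1959]
tool_rot: [-179.9, 1.1, 40.4]
force: [0.3, -0.3, -0.8]
grip_width: 0.0151
grasp_force: 40.0
time_s: 15.22
tool_pos: [0.5035, 0.0185, 0.1977]
tool_rot: [-179.2, 0.8, 80.7]
force: [0.4, 0.3, -0.6]
grip_width: 0.0151
grasp_force: 40.0
time_s: 15.85
tool_pos: [0.5041, 0.0189, 0.1986]
tool_rot: [-179.0, 30.6, 100.9]
force: [-0.4, -0.2, -2.2]
grip_width: 0.0152
grasp_force: 40.0
time_s: 16.35
tool_pos: [0.5033, 0.0193, 0.1969]
tool_rot: [-178.1, 54.1, 102.0]
force: [-0.4, 0.3, -1.6]
grip_width: 0.0149
grasp_force: 40.0
t 16.35 pos [0.5033 0.0193 0.1969] rot [-178.1   54.1  102. ] q [-67.  18.  34. 110.  39.  83. -36.] F [-0.4  0.3 -1.6] w 0.0149 gf 40.0
 shift(before turn) [0.77  0.012 0.576]  shift(after) [ 0.779 -0.007  0.564]  turn [-0.0016 -0.0051  0.0066]
```

```bash
cat >> h.py <<'E'
def shaft(X,fr,gp,zr=(.0,.35)):
    "principal line of wooden tamper pixels near gp"
    f=fr.astype(int); m=(np.hypot(X[...,0]-gp[0],X[...,1]-gp[1])<.035)&(X[...,2]>zr[0])&(X[...,2]<zr[1])&(f[...,0]-f[...,2]>30)
    return m
E
python3 - <<'E'
from h import *
from cell import env
ims=[]
for n in("scene","top"):
    c=env.read_camera(n);X=cloud(c);m=shaft(X,c["frame"],(.505,.003),(.1,.35))
    P=X[m];print(n,m.sum(),P[:,2].min().round(3),P[:,2].max().round(3))
    for a in np.arange(.1,.34,.02):
        q=P[(P[:,2]>=a)&(P[:,2]<a+.02)]
        if len(q)>3:print("  ",a.round(2),len(q),np.median(q,0).round(4))
    v,u=np.where(m);uc,vc=int(np.median(u)),int(np.median(v));a=c["frame"][max(vc-55,0):vc+55,max(uc-50,0):uc+50];ims.append(cv2.resize(a,(400,440),interpolation=3)); pickle.dump(c,open(f"pics/{n}6.pkl","wb"))
cv2.imwrite("pics/p6.png",np.hstack(ims)[:,:,::-1])
E
```

```text
scene 327 0.146 0.301
   0.14 7 [0.5062 0.0183 0.1494]
   0.16 29 [0.5074 0.0267 0.1711]
   0.18 24 [0.5047 0.0252 0.1882]
   0.2 25 [0.5067 0.0243 0.2123]
   0.22 39 [0.5091 0.026  0.2306]
   0.24 44 [0.5082 0.0251 0.25  ]
   0.26 37 [0.5088 0.0231 0.2693]
   0.28 113 [0.5125 0.0238 0.2934]
   0.3 9 [0.5029 0.0276 0.3005]
top 201 0.147 0.304
   0.14 10 [0.4879 0.0197 0.1582]
   0.16 11 [0.5094 0.0207 0.1628]
   0.2 14 [0.5034 0.0138 0.2063]
   0.22 7 [0.4949 0.0233 0.2323]
   0.26 5 [0.4913 0.0187 0.2785]
   0.28 115 [0.4999 0.0239 0.2976]
   0.3 36 [0.5018 0.0277 0.3009]
```

View pics/p6.png

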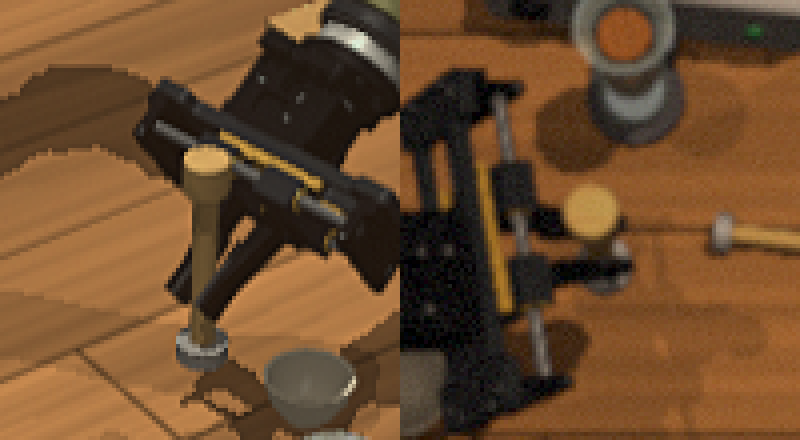

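The tamper hangs upright, head top at 0.301 and foot at about 0.15. It is clear of the ramekin and tube, at scene crop (205,160) to (200,355). I lower it.

```bash
python3 -m creep '{"translation":[[0.35,0,0.247],[0.35,0,0.247],[0.35,0,0.247],[0.3,0,0.21],[0,0,0]],"turn":[[-0.0016,-0.0051,0.0066],[0,0,0],[0,0,0],[0,0,0],[0,0,0]],"grip":[0,0,0,0,0]}'
python3 -m creep '{"translation":[[0.03,0,0.021],[0,0,0]],"turn":[[0,0,0],[0,0,0]],"grip":[0,0]}'
python3 -c "
from h import *
to([.503,.018,.05],[180,55,100])"
```

```text
time_s: 17.08
tool_pos: [0.5035, 0.0177, 0.0664]
tool_rot: [179.8, 54.9, 99.6]
force: [0.5, -1.1, -1.0]
grip_width: 0.0151
grasp_force: 40.0
time_s: 17.32
tool_pos: [0.5047, 0.0191, 0.0648]
tool_rot: [179.4, 54.8, 99.4]
force: [0.5, 0.1, -1.0]
grip_width: 0.0152
grasp_force: 40.0
t 17.32 pos [0.5047 0.0191 0.0648] rot [179.4  54.8  99.4] q [-65.  31.  32. 113.  36.  70. -45.] F [ 0.5  0.1 -1. ] w 0.0152 gf 40.0
 shift(before turn) [ 0.146 -0.024  0.114]  shift(after) [ 0.147 -0.023  0.114]  turn [ 0.0004 -0.0009 -0.0021]
```

```bash
python3 -m creep '{"translation":[[0.06,0,0.043],[0.06,0,0.043],[0,0,0]],"turn":[[0,0,0],[0,0,0],[0,0,0]],"grip":[0,0,0]}'
python3 -m creep '{"translation":[[0.02,0,0.014],[0,0,0]],"turn":[[0,0,0],[0,0,0]],"grip":[0,0]}'
python3 -m creep '{"translation":[[0.02,0,0.014],[0,0,0]],"turn":[[0,0,0],[0,0,0]],"grip":[0,0]}'
```

```text
time_s: 17.7
tool_pos: [0.5039, 0.0187, 0.0516]
tool_rot: [179.7, 54.9, 99.6]
force: [-0.1, 0.3, -1.4]
grip_width: 0.0155
grasp_force: 40.0
time_s: 17.95
tool_pos: [0.5041, 0.0187, 0.05]
tool_rot: [179.6, 54.9, 99.6]
force: [0.9, 0.1, -0.2]
grip_width: 0.0148
grasp_force: 40.0
time_s: 18.2
tool_pos: [0.5041, 0.0187, 0.048]
tool_rot: [179.6, 54.9, 99.6]
force: [0.2, -0.7, -0.4]
grip_width: 0.0148
grasp_force: 40.0
```

```bash
python3 -m creep '{"translation":[[0.02,0,0.014],[0,0,0]],"turn":[[0,0,0],[0,0,0]],"grip":[0,0]}'
python3 -m creep '{"translation":[[0.02,0,0.014],[0,0,0]],"turn":[[0,0,0],[0,0,0]],"grip":[0,0]}'
python3 - <<'E'
from h import *
from cell import env
for n in("scene","top"):
    c=env.read_camera(n);X=cloud(c);P=X[shaft(X,c["frame"],(.505,.02),(.1,.2))]
    print(n,np.sort(P[:,2])[-40:].round(4)[::6])
E
```

```text
time_s: 18.45
tool_pos: [0.5046, 0.0187, 0.0476]
tool_rot: [179.6, 55.1, 99.5]
force: [-1.7, 2.1, 7.0]
grip_width: 0.0149
grasp_force: 40.0
time_s: 18.7
tool_pos: [0.5048, 0.0184, 0.0475]
tool_rot: [179.5, 55.2, 99.5]
force: [-4.4, 4.4, 16.9]
grip_width: 0.0148
grasp_force: 40.0
scene [0.1481 0.1486 0.1489 0.1492 0.1497 0.1503 0.1508]
top [0.1493 0.1499 0.1504 0.1506 0.151  0.1522 0.1527]
```

Firm contact. I relieve the press by 1.5 mm, open, and back straight out.

```bash
python3 -m creep '{"translation":[[-0.02,0,-0.014],[0,0,0],[0,0,0],[0,0,0],[0,0,0]],"turn":[[0,0,0],[0,0,0],[0,0,0],[0,0,0],[0,0,0]],"grip":[0,0,0.25,0.5,0.8]}'
python3 -m creep '{"translation":[[0,0,0],[0,0,0],[0,0,0],[0,0,0],[0,0,-0.2]],"turn":[[0,0,0],[0,0,0],[0,0,0],[0,0,0],[0,0,0]],"grip":[0.8,0.8,0.8,0.8,0.8]}'
python3 -m creep '{"translation":[[0,0,-0.4],[0,0,-0.5],[0,0,-0.5],[0,0,-0.5],[0,0,-0.5]],"turn":[[0,0,0],[0,0,0],[0,0,0],[0,0,0],[0,0,0]],"grip":[0.8,0.8,0.8,0.8,0.8]}'
python3 - <<'E'
from h import *
from cell import env
for n in("scene","top"):
    c=env.read_camera(n);X=cloud(c);m=shaft(X,c["frame"],(.505,.02),(.02,.2));P=X[m]
    T=P[P[:,2]>.142];print(n,m.sum(),"top z",np.median(T[:,2]).round(4),"head mean",T.mean(0).round(4),"mid",((T.min(0)+T.max(0))/2).round(4))
    v,u=np.where(m&(X[...,2]>.143));(x,y),r=cv2.minEnclosingCircle(np.c_[u,v].astype(np.float32));print(x,y,r,plane(c,[(x,y)],.15).round(4))
    L=P[(P[:,2]>.03)&(P[:,2]<.06)];H=P[(P[:,2]>.09)&(P[:,2]<.12)];print(" low",len(L),np.median(L,0).round(4)," high",len(H),np.median(H,0).round(4))
to([.505,.021,.25],[180,0,90])
E
```

```text
time_s: 19.42
tool_pos: [0.5041, 0.0186, 0.046]
tool_rot: [179.6, 54.9, 99.6]
force: [0.2, 0.2, -0.1]
grip_width: 0.0341
grasp_force: 0.0
time_s: 20.05
tool_pos: [0.5012, 0.0307, 0.0556]
tool_rot: [179.7, 55.0, 99.5]
force: [0.5, -0.6, -0.2]
grip_width: 0.0693
grasp_force: 0.0
time_s: 20.68
tool_pos: [0.4739, 0.1885, 0.1671]
tool_rot: [179.6, 54.9, 99.6]
force: [0.4, 0.0, -0.4]
grip_width: 0.0698
grasp_force: 0.0
scene 306 top z 0.1479 head mean [0.506  0.0276 0.1477] mid [0.5057 0.0293 0.1477]
310.0 191.60000610351562 5.249858379364014 [[0.5088 0.0259 0.15  ]]
 low 47 [0.5091 0.0261 0.0449]  high 53 [0.5091 0.0256 0.1046]
top 151 top z 0.1485 head mean [0.5008 0.0283 0.1483] mid [0.5011 0.0289 0.1481]
257.4285583496094 214.0 6.202473163604736 [[0.5003 0.0276 0.15  ]]
 low 7 [0.4948 0.024  0.05  ]  high 0 [nan nan nan]
t 20.77 pos [0.4747 0.1926 0.1675] rot [179.3  54.6  99.7] q [-73.  30.  28.  97.  29.  91. -43.] F [-0.4 -0.  -0.3] w 0.0697 gf 0.0
 shift(before turn) [-2.102e+00 -2.000e-03  1.178e+00]  shift(after) [-2.145  0.378 -1.031]  turn [0.0293 0.3023 0.0515]
  return _methods._mean(a, axis=axis, dtype=dtype,
  ret = um.true_divide(
```

```bash
python3 -m creep '{"translation":[[-0.42,0,-0.3],[-0.42,0,-0.3],[0,0,0],[0,0,0],[0,0,0]],"turn":[[0,0,0],[0,0,0],[0,0.0555,0],[0,0.0555,0],[0,0.0555,0]],"grip":[1,1,1,1,1]}'
python3 -m creep '{"translation":[[0,0,0],[0,0,0],[0,0,0],[0,0,0],[0,0,0]],"turn":[[0,0.0555,0],[0,0.0555,0],[0,0.026,0],[0,0,0.053],[0,0,0]],"grip":[1,1,1,1,1]}'
python3 -c "
from h import *
to([.504,.0275,.25],[180,0,90])"
```

```text
time_s: 21.4
tool_pos: [0.4739, 0.1875, 0.249]
tool_rot: [179.7, 24.6, 99.8]
force: [0.4, 0.5, 0.6]
grip_width: 0.0869
grasp_force: 0.0
time_s: 22.02
tool_pos: [0.4737, 0.1864, 0.2484]
tool_rot: [179.7, 0.2, 90.4]
force: [-0.6, -0.1, -0.6]
grip_width: 0.0871
grasp_force: 0.0
t 22.02 pos [0.4737 0.1864 0.2484] rot [179.7   0.2  90.4] q [-59.  -1.  35. 102.   1.  79. -24.] F [-0.6 -0.1 -0.6] w 0.0871 gf 0.0
 shift(before turn) [-1.989  0.365 -0.01 ]  shift(after) [-1.987  0.378 -0.02 ]  turn [0.0014 0.0012 0.0022]
```

```bash
python3 -m creep '{"translation":[[-0.497,0.094,0],[-0.497,0.094,0],[-0.497,0.094,0],[-0.497,0.094,0],[0,0,0]],"turn":[[0.0014,0.0012,0.0022],[0,0,0],[0,0,0],[0,0,0],[0,0,0]],"grip":[1,1,1,1,1]}'
python3 -m creep '{"translation":[[0,0,0.4],[0,0,0.5],[0,0,0.4],[0,0,0.2],[0,0,0]],"turn":[[0,0,0],[0,0,0],[0,0,0],[0,0,0],[0,0,0]],"grip":[1,1,1,1,1]}'
python3 -m creep '{"translation":[[0,0,0],[0,0,0]],"turn":[[0,0,0],[0,0,0]],"grip":[1,1]}'
python3 -c "
from h import *
to([.504,.0275,.121],[180,0,90])"
```

```text
time_s: 22.65
tool_pos: [0.5044, 0.0244, 0.2487]
tool_rot: [180.0, 0.1, 89.8]
force: [-0.3, 1.6, 0.3]
grip_width: 0.087
grasp_force: 0.0
time_s: 23.28
tool_pos: [0.5036, 0.0286, 0.1279]
tool_rot: [-179.9, 0.1, 90.1]
force: [0.0, -0.3, 0.3]
grip_width: 0.087
grasp_force: 0.0
time_s: 23.52
tool_pos: [0.5052, 0.0282, 0.1298]
tool_rot: [179.9, -0.0, 90.0]
force: [-0.2, 0.4, 0.1]
grip_width: 0.087
grasp_force: 0.0
t 23.52 pos [0.5052 0.0282 0.1298] rot [179.9  -0.   90. ] q [-49.   5.  45. 112.  -4.  65.  -2.] F [-0.2  0.4  0.1] w 0.087 gf 0.0
 shift(before turn) [-0.008 -0.016  0.11 ]  shift(after) [-0.008 -0.015  0.11 ]  turn [ 0.0008 -0.0001 -0.0002]
```

```bash
python3 -m creep '{"translation":[[0,0,0.1],[0,0,0],[0,0,0],[0,0,0],[0,0,0]],"turn":[[0,0,0],[0,0,0],[0,0,0],[0,0,0],[0,0,0]],"grip":[1,1,0,0,0]}' 50
python3 -m creep '{"translation":[[0,0,0],[0,0,0],[0,0,0],[0,0,0],[0,0,0]],"turn":[[0,0,0],[0,0,0],[0,0,0],[0,0,0],[0,0,0]],"grip":[0,0,0,0,0]}'
python3 -c "
from h import *
to([.6495,.0172,.33],[180,0,90])"
```

```text
time_s: 24.15
tool_pos: [0.5044, 0.0279, 0.1207]
tool_rot: [180.0, 0.0, 89.9]
force: [0.2, 0.0, 0.7]
grip_width: 0.0647
grasp_force: 0.0
time_s: 24.78
tool_pos: [0.5042, 0.0279, 0.1206]
tool_rot: [180.0, 0.0, 89.9]
force: [-1.1, 0.5, 0.6]
grip_width: 0.0285
grasp_force: 50.0
t 24.77 pos [0.5042 0.0279 0.1206] rot [180.    0.   89.9] q [-49.   6.  45. 112.  -5.  64.  -2.] F [-1.1  0.5  0.6] w 0.0285 gf 50.0
 shift(before turn) [-0.133  1.817 -2.617]  shift(after) [-0.134  1.816 -2.618]  turn [ 0.0001  0.0002 -0.0004]
```

```bash
python3 -m creep '{"translation":[[0,0,-0.3],[0,0,-0.5],[0,0,-0.6],[0,0,-0.6],[0,0,-0.5]],"turn":[[0,0,0],[0,0,0],[0,0,0],[0,0,0],[0,0,0]],"grip":[0,0,0,0,0]}'
python3 -m creep '{"translation":[[-0.033,0.454,0],[-0.033,0.454,0],[-0.034,0.454,0],[-0.033,0.454,0],[0,0,0]],"turn":[[0,0,0],[0,0,0],[0,0,0],[0,0,0],[0,0,0]],"grip":[0,0,0,0,0]}'
python3 -m creep '{"translation":[[0,0,0],[0,0,0]],"turn":[[0,0,0],[0,0,0]],"grip":[0,0]}'
python3 - <<'E'
from h import *
from cell import env
from scipy.optimize import least_squares as ls
to([.6495,.0172,.33],[180,0,90])
ims=[]
for n in("scene","top"):
    c=env.read_camera(n);X=cloud(c);z=X[...,2];h=np.hypot(X[...,0]-.65,X[...,1]-.018)
    zf=env.get_obs()["tool_pos"][2]-.1206
    for nm,lo,hi,rad in(("foot",zf+.0,zf+.015,.017),("shaft",zf+.025,zf+.06,.008),("shaftup",zf+.06,zf+.1,.008)):
        Q=X[(h<.04)&(z>lo)&(z<hi)][:,:2]
        if len(Q)>5:
            d=np.array([.7,-.64]) if n=="scene" else np.array([-.39,-.07]); d=d/np.hypot(*d)
            r=ls(lambda p:np.hypot(*(Q-p).T)-rad,Q.mean(0)-d*rad*.7,loss="soft_l1",f_scale=.001);print(n,nm,len(Q),r.x.round(4),Q.min(0).round(4),Q.max(0).round(4))
    mm=(h<.045)&(z>.155)&(z<.170);Q=X[mm][:,:2];r=ls(lambda p:np.hypot(*(Q-p).T)-.029,Q.mean(0),loss="soft_l1",f_scale=.001);print(n,"rim",mm.sum(),r.x.round(4))
    a=c["frame"][100:260,270:430] if n=="scene" else c["frame"][100:220,200:320]
    ims.append(cv2.resize(a,(400,400),interpolation=3))
cv2.imwrite("pics/p7.png",np.hstack(ims)[:,:,::-1])
E
```

```text
time_s: 25.4
tool_pos: [0.5043, 0.0279, 0.3224]
tool_rot: [179.9, -0.0, 89.9]
force: [0.1, 0.5, -1.5]
grip_width: 0.0291
grasp_force: 50.0
time_s: 26.02
tool_pos: [0.6507, 0.0172, 0.318]
tool_rot: [-179.9, 0.2, 89.9]
force: [-0.2, -0.5, -1.6]
grip_width: 0.0289
grasp_force: 50.0
time_s: 26.28
tool_pos: [0.6487, 0.0172, 0.3213]
tool_rot: [179.9, -0.0, 89.9]
force: [0.2, -0.4, -1.9]
grip_width: 0.0285
grasp_force: 50.0
t 26.27 pos [0.6487 0.0172 0.3213] rot [179.9  -0.   89.9] q [-40.  21.  50.  75. -16.  90.   8.] F [ 0.2 -0.4 -1.9] w 0.0285 gf 50.0
 shift(before turn) [ 0.001  0.01  -0.109]  shift(after) [ 0.001  0.01  -0.109]  turn [ 0.0003 -0.0002 -0.0004]
scene foot 122 [0.6473 0.0209] [0.6322 0.0021] [0.6676 0.0376]
scene shaft 86 [0.6485 0.0199] [0.6418 0.0094] [0.6598 0.0281]
scene shaftup 113 [0.6486 0.0196] [0.6434 0.0105] [0.6586 0.0267]
scene rim 206 [0.6507 0.0183]
top rim 46 [0.5964 0.0095]
```

View pics/p7.png

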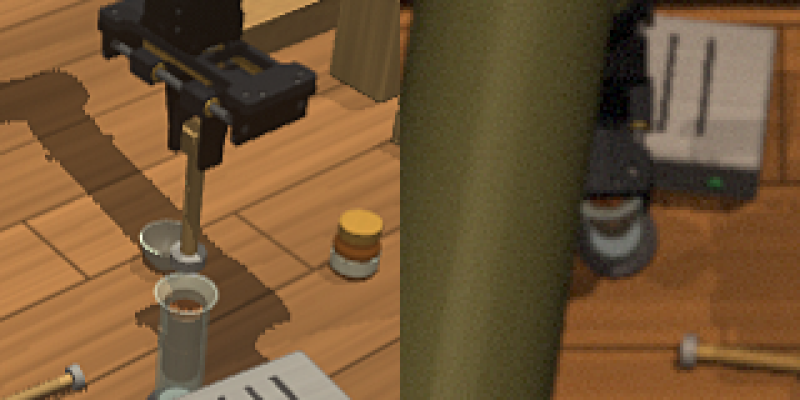

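The picture shows the tamper upright at scene crop (190,250), just right of and above the mouth at (187,292). In the same view the foot is 3 mm short in x and 2 mm over in y. I correct that and lower in stages.

```bash
python3 -m creep '{"translation":[[-0.025,0.037,0],[0,0,0.2],[0,0,0.2],[0,0,0.1],[0,0,0]],"turn":[[0,0,0],[0,0,0],[0,0,0],[0,0,0],[0,0,0]],"grip":[0,0,0,0,0]}' 60
python3 -m creep '{"translation":[[0,0,0.1],[0,0,0.08],[0,0,0]],"turn":[[0,0,0],[0,0,0],[0,0,0]],"grip":[0,0,0]}'
python3 -m creep '{"translation":[[0,0,0.06],[0,0,0]],"turn":[[0,0,0],[0,0,0]],"grip":[0,0]}'
```

```text
time_s: 27.0
tool_pos: [0.6519, 0.0154, 0.2795]
tool_rot: [-179.9, 0.0, 89.9]
force: [-0.1, 1.1, -1.7]
grip_width: 0.0287
grasp_force: 60.0
time_s: 27.38
tool_pos: [0.6524, 0.0151, 0.2682]
tool_rot: [179.9, -0.0, 89.9]
force: [-1.6, 0.8, -1.6]
grip_width: 0.0282
grasp_force: 60.1
time_s: 27.62
tool_pos: [0.6523, 0.0154, 0.2616]
tool_rot: [180.0, -0.0, 90.0]
force: [-2.6, 1.0, 5.2]
grip_width: 0.0281
grasp_force: 60.0
```

```bash
python3 -m creep '{"translation":[[0.006,-0.012,0.04],[0,0,0.04],[0,0,0.04],[0,0,0.04],[0,0,0]],"turn":[[0,0,0],[0,0,0],[0,0,0],[0,0,0],[0,0,0]],"grip":[0,0,0,0,0]}'
python3 -m creep '{"translation":[[0,0,0.04],[0,0,0.04],[0,0,0.04],[0,0,0.04],[0,0,0]],"turn":[[0,0,0],[0,0,0],[0,0,0],[0,0,0],[0,0,0]],"grip":[0,0,0,0,0]}'
```

```text
time_s: 28.25
tool_pos: [0.6519, 0.0158, 0.2492]
tool_rot: [179.9, 0.0, 89.9]
force: [-1.7, 0.7, 5.6]
grip_width: 0.0283
grasp_force: 60.0
time_s: 28.88
tool_pos: [0.6519, 0.0157, 0.2364]
tool_rot: [179.9, 0.0, 89.9]
force: [-1.5, 1.0, 4.8]
grip_width: 0.0286
grasp_force: 60.0
```

Pushing steadily at about 7 N net. Home is expected near TCP z 0.2206.

```bash
python3 -m creep '{"translation":[[0,0,0.04],[0,0,0.04],[0,0,0.04],[0,0,0.04],[0,0,0]],"turn":[[0,0,0],[0,0,0],[0,0,0],[0,0,0],[0,0,0]],"grip":[0,0,0,0,0]}'
python3 -m creep '{"translation":[[0,0,0.03],[0,0,0]],"turn":[[0,0,0],[0,0,0]],"grip":[0,0]}'
python3 -m creep '{"translation":[[0,0,0.02],[0,0,0]],"turn":[[0,0,0],[0,0,0]],"grip":[0,0]}'
```

```text
time_s: 29.5
tool_pos: [0.6519, 0.0158, 0.2236]
tool_rot: [179.9, 0.0, 89.9]
force: [-1.5, 0.7, 5.8]
grip_width: 0.0286
grasp_force: 60.0
time_s: 29.75
tool_pos: [0.6519, 0.0158, 0.2213]
tool_rot: [179.9, 0.0, 89.9]
force: [-2.2, 0.9, 5.8]
grip_width: 0.0284
grasp_force: 60.0
time_s: 30.0
tool_pos: [0.6521, 0.0157, 0.2205]
tool_rot: [179.9, -0.0, 89.9]
force: [-2.6, 0.7, 9.9]
grip_width: 0.0287
grasp_force: 60.0
```

```bash
python3 -m creep '{"translation":[[0,0,0.025],[0,0,0]],"turn":[[0,0,0],[0,0,0]],"grip":[0,0]}'
python3 -m creep '{"translation":[[0,0,0.02],[0,0,0],[0,0,0]],"turn":[[0,0,0],[0,0,0],[0,0,0]],"grip":[0,0,0]}'
```

```text
time_s: 30.25
tool_pos: [0.6524, 0.0156, 0.2204]
tool_rot: [179.8, -0.1, 90.0]
force: [-5.5, 0.9, 16.5]
grip_width: 0.0288
grasp_force: 60.0
time_s: 30.62
tool_pos: [0.6527, 0.0156, 0.2203]
tool_rot: [179.7, -0.1, 90.0]
force: [-6.6, 1.2, 23.2]
grip_width: 0.0286
grasp_force: 60.1
```

```bash
python3 -m creep '{"translation":[[0,0,0.025],[0,0,0],[0,0,0]],"turn":[[0,0,0],[0,0,0],[0,0,0]],"grip":[0,0,0]}'
python3 -m creep '{"translation":[[0,0,-0.09],[0,0,-0.1],[0,0,-0.3],[0,0,-0.4],[0,0,-0.4]],"turn":[[0,0,0],[0,0,0],[0,0,0],[0,0,0],[0,0,0]],"grip":[0,0,0,0,0]}'
python3 -m creep '{"translation":[[0,0,-0.2],[0,0,0],[0,0,0]],"turn":[[0,0,0],[0,0,0],[0,0,0]],"grip":[0,0,0]}'
python3 -c "
from h import *
to([.505,.018,.33],[180,0,90])"
```

```text
time_s: 31.0
tool_pos: [0.653, 0.0154, 0.2202]
tool_rot: [179.6, -0.1, 90.0]
force: [-9.9, 1.3, 30.1]
grip_width: 0.0286
grasp_force: 60.1
time_s: 31.62
tool_pos: [0.6516, 0.0156, 0.3165]
tool_rot: [-180.0, 0.1, 89.9]
force: [-0.4, 0.4, -1.0]
grip_width: 0.0287
grasp_force: 60.0
time_s: 32.0
tool_pos: [0.651, 0.0158, 0.3309]
tool_rot: [-179.9, 0.0, 89.9]
force: [0.5, 0.1, -1.9]
grip_width: 0.0286
grasp_force: 60.0
t 32.0 pos [0.651  0.0158 0.3309] rot [-179.9    0.    89.9] q [-39.  22.  50.  74. -16.  92.   8.] F [ 0.5  0.1 -1.9] w 0.0286 gf 60.0
 shift(before turn) [ 0.025 -1.825  0.015]  shift(after) [ 0.027 -1.825  0.012]  turn [-0.0006  0.0002 -0.0004]
```

```bash
python3 -m creep '{"translation":[[0.006,-0.456,0],[0.006,-0.456,0],[0.006,-0.456,0],[0.006,-0.456,0],[0,0,0]],"turn":[[0,0,0],[0,0,0],[0,0,0],[0,0,0],[0,0,0]],"grip":[0,0,0,0,0]}'
python3 -m creep '{"translation":[[0,0,0.4],[0,0,0.6],[0,0,0.6],[0,0,0.5],[0,0,0.2]],"turn":[[0,0,0],[0,0,0],[0,0,0],[0,0,0],[0,0,0]],"grip":[0,0,0,0,0]}'
python3 -m creep '{"translation":[[0,0,0.06],[0,0,0],[0,0,0]],"turn":[[0,0,0],[0,0,0],[0,0,0]],"grip":[0,0,0]}'
python3 - <<'E'
from h import *
from cell import env
to([.505,.018,.1206],[180,0,90])
c=env.read_camera("scene");X=cloud(c);z=X[...,2];f=c["frame"].astype(int)
m=(np.hypot(X[...,0]-.505,X[...,1]-.018)<.035)&(z<.11)
for a in np.arange(.0,.1,.01):
    P=X[m&(z>=a)&(z<a+.01)];print(a.round(2),len(P),np.median(P,0).round(4))
a=c["frame"][150:270,255:415];cv2.imwrite("pics/p8.png",cv2.resize(a,None,fx=4,fy=4,interpolation=3)[:,:,::-1])
E
```

```text
time_s: 32.62
tool_pos: [0.5034, 0.018, 0.3318]
tool_rot: [-179.9, -0.2, 90.1]
force: [0.3, 0.4, -1.2]
grip_width: 0.0286
grasp_force: 60.0
time_s: 33.25
tool_pos: [0.5043, 0.017, 0.1457]
tool_rot: [-179.8, 0.2, 89.9]
force: [0.2, -0.1, -0.8]
grip_width: 0.0286
grasp_force: 60.0
time_s: 33.62
tool_pos: [0.5068, 0.0178, 0.1451]
tool_rot: [179.8, -0.0, 89.9]
force: [-0.2, 0.5, -0.8]
grip_width: 0.0284
grasp_force: 60.0
t 33.62 pos [0.5068 0.0178 0.1451] rot [179.8  -0.   89.9] q [-54.   4.  51. 111.  -4.  67.  -1.] F [-0.2  0.5 -0.8] w 0.0284 gf 60.0
 shift(before turn) [ 0.002 -0.023  0.306]  shift(after) [ 0.002 -0.022  0.306]  turn [ 0.0009 -0.0001 -0.0003]
0.0 76 [0.5135 0.014  0.0012]
0.01 0 [nan nan nan]
0.02 20 [0.5194 0.0093 0.028 ]
0.03 73 [0.5141 0.0154 0.0367]
0.04 21 [0.5119 0.0152 0.0442]
0.05 15 [0.5131 0.0174 0.0555]
0.06 19 [0.5128 0.0149 0.0649]
0.07 17 [0.5129 0.0172 0.075 ]
0.08 19 [0.5129 0.0168 0.0856]
0.09 15 [0.5122 0.0153 0.0958]
  return _methods._mean(a, axis=axis, dtype=dtype,
  ret = um.true_divide(
```

View pics/p8.png

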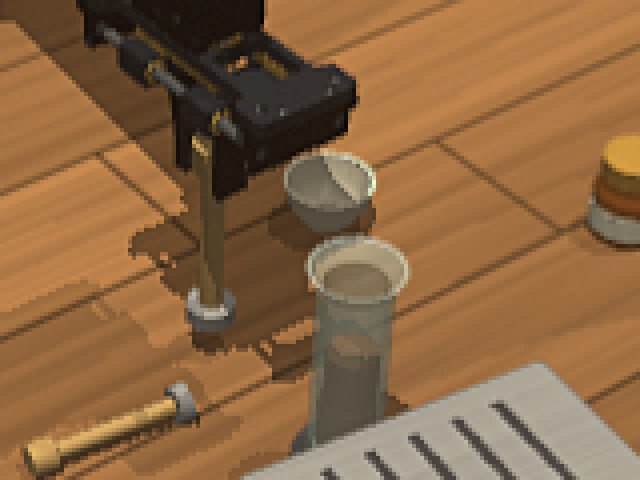

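The picture shows the briquettes home in the tube, their top at crop (352,345). The tamper is upright above the bare counter, foot at (212,305). I set it down.

```bash
python3 -m creep '{"translation":[[0,0,0.12],[0,0,0.1],[0,0,0.04],[0,0,0],[0,0,0]],"turn":[[0,0,0],[0,0,0],[0,0,0],[0,0,0],[0,0,0]],"grip":[0,0,0,0,0]}'
python3 -m creep '{"translation":[[0,0,0.025],[0,0,0]],"turn":[[0,0,0],[0,0,0]],"grip":[0,0]}'
python3 -m creep '{"translation":[[0,0,0.02],[0,0,0]],"turn":[[0,0,0],[0,0,0]],"grip":[0,0]}'
```

```text
time_s: 34.3
tool_pos: [0.5058, 0.0176, 0.1231]
tool_rot: [180.0, 0.0, 89.9]
force: [0.7, 0.0, -1.4]
grip_width: 0.0287
grasp_force: 60.0
time_s: 34.55
tool_pos: [0.5056, 0.0176, 0.1209]
tool_rot: [180.0, 0.0, 89.9]
force: [0.4, 0.0, -1.6]
grip_width: 0.0287
grasp_force: 60.0
time_s: 34.8
tool_pos: [0.5062, 0.0177, 0.1205]
tool_rot: [179.9, -0.0, 89.9]
force: [-1.6, -0.5, 6.4]
grip_width: 0.0285
grasp_force: 60.0
```

Touchdown. I release and rise straight up.

```bash
python3 -m creep '{"translation":[[0,0,-0.008],[0,0,0],[0,0,0],[0,0,0],[0,0,0]],"turn":[[0,0,0],[0,0,0],[0,0,0],[0,0,0],[0,0,0]],"grip":[0,0.4,0.6,0.8,1]}'
python3 -m creep '{"translation":[[0,0,0],[0,0,0],[0,0,0],[0,0,-0.2],[0,0,-0.4]],"turn":[[0,0,0],[0,0,0],[0,0,0],[0,0,0],[0,0,0]],"grip":[1,1,1,1,1]}'
python3 -m creep '{"translation":[[0,0,-0.6],[0,0,-0.6],[0,0,-0.3],[0.5,0,0],[0.5,0,0]],"turn":[[0,0,0],[0,0,0],[0,0,0],[0,0,0],[0,0,0]],"grip":[1,1,1,1,1]}'
python3 -m creep '{"translation":[[0.5,0,0],[0.5,0,0],[0.5,0,0],[0,0,0],[0,0,0]],"turn":[[0,0,0],[0,0,0],[0,0,0],[0,0,0],[0,0,0]],"grip":[1,1,1,1,1]}'
python3 - <<'E'
from h import *
from cell import env
t=env.read_camera("top");c=env.read_camera("scene")
cv2.imwrite("pics/p9.png",np.hstack([t["frame"][80:360,100:500],c["frame"][140:420,80:480]])[:,:,::-1])
X=cloud(c);z=X[...,2];h=np.hypot(X[...,0]-.651,X[...,1]-.019);print("tamper top",np.nanmax(np.where(np.hypot(X[...,0]-.506,X[...,1]-.018)<.03,z,0)))
a=load("top0")["frame"].astype(int)
d=np.abs(t["frame"].astype(int)-a).sum(2)
for n,(u,v) in dict(ramekin=(205,243),mustard=(143,193),honey=(382,134),cheese=(454,197),small=(305,208)).items(): print(n,(d[v-14:v+14,u-14:u+14]>60).mean().round(3))
print(env.get_obs()["time_s"],env.get_obs()["force"])
E
```

```text
time_s: 35.42
tool_pos: [0.5056, 0.0176, 0.1199]
tool_rot: [180.0, 0.0, 89.9]
force: [-0.2, 0.5, 0.5]
grip_width: 0.0575
grasp_force: 0.0
time_s: 36.05
tool_pos: [0.5049, 0.0174, 0.1685]
tool_rot: [-179.9, 0.1, 89.9]
force: [0.3, -0.2, 0.3]
grip_width: 0.0868
grasp_force: 0.0
time_s: 36.67
tool_pos: [0.5061, 0.0982, 0.2899]
tool_rot: [179.8, -0.1, 89.8]
force: [-0.2, 0.1, 0.3]
grip_width: 0.0871
grasp_force: 0.0
time_s: 37.3
tool_pos: [0.5061, 0.2168, 0.2887]
tool_rot: [179.9, 0.1, 89.9]
force: [-0.6, 0.9, 0.3]
grip_width: 0.0868
grasp_force: 0.0
tamper top 0.15199619242569906
ramekin 0.0
mustard 0.665
honey 0.0
cheese 0.001
small 0.0
37.4 [ 0.3319961  -1.10667298  0.59817419]
```

View pics/p9.png

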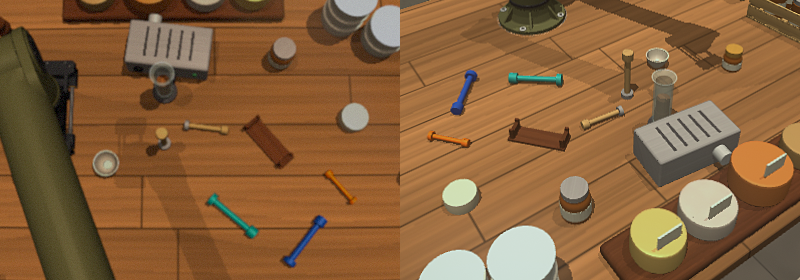

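The tamper stands upright and free on the bare counter, at top crop (163,135) and scene crop (628,75). The rest is empty. The bystanders are where they were; the mustard is only hidden by the arm in the top view and is seen in place in the scene view at (733,57).

```bash
python3 -c "
from cell import env
print(env.sign_off())"
```

```text
the job is handed in; nothing more can be done
None
```

The job is done and handed in at about 37 s: both briquettes are rammed home (hard stop with the tamper foot at 100 mm, 30 N), and the tamper stands on its foot on the bare counter with nothing else disturbed.

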